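# Release the safety catch and hold the tube-capping press at its mark

## Robot

A 7-joint arm with a two-finger parallel gripper is mounted at the origin on the work surface. World frame = base frame: x ahead of the robot, y to its left, z up, the work surface at z = 0. Lengths are in m, angles in rad, forces in N, time in s.
With the tool pointing down it reaches from about 0.375 to 0.925 m from the base axis. Payload 3.1 kg.
Tool frame: the origin (TCP) lies at the very end of the fingers, on their centre line; the grasp point (between the pads) lies r.tcp_to_grasp behind it (r.tcp_to_grasp is the distance from the TCP to the grasp point, in m); z points along the fingers, x is the direction in which the jaws open and shut, and the axes are right-handed (so a half turn about z gives the same grasp; the last joint's range is limited). The gripper opens to 85 mm and grips with 20 to 120 N. Pads are 22 mm wide; open, the fingers measure 114 mm over their backs; the gripper's body (76 mm by 85 mm) begins 54 mm behind the grasp point. The pads swing forward as they close: fully open they stand 13 mm farther back than shut.
Start: joints at [1.111, 0.383, 0.044, 1.598, -0.018, 1.161, -0.05], TCP at [0.23, -0.608, 0.231] pointing down, gripper open.
Joint ranges: [-2.61, 2.61], [-0.41, 2.15], [-1.48, 1.57], [0, 2.5], [-1.57, 4.71], [0.05, 1.97], [-2.85, 2.85]. Speed limits (rad/s): [2.79, 2.79, 3.14, 3.14, 3.14, 3.14, 3.14].

## Interface

Orientations are given as a unit quaternion [x, y, z, w].
In Python, from plant import r, cams, ticket gives the robot as it stands.
- The arm moves only by the shell command python3 -m creep 'ROWS' [OPENING] [FORCE]. ROWS is a JSON object of lists of equal length, an entry for each row: "delta_pos": the shift along the tool's x, y, z in m, a list of three; "yaw": the turn about the tool's z in degrees. In form: {"delta_pos": [[tx, ty, tz], ...], "yaw": [yaw, ...]}. A call has 1 to 8 rows; each row shifts and turns the commanded pose from where the row before left it, along the tool's axes as they then stand; what a row does not reach is not made up. A row lasts 1/8 s, in which the tool goes at most 62.5 mm and 10.7 degrees, less where a joint would pass 70% of its speed; a pose out of reach is approached as far as the arm can. A call with a gripper value outside its range is refused whole. OPENING is the closure, from 0 (fully open) to 1 (shut), set as the call begins (- or left out, the last holds). The fingers move at their own pace and stop on an object; FORCE is the grip in N (left out, the last holds). Time passes only in rows, so rows that do not move let the fingers close. It gives the time, the measured TCP pose, the force and the opening at its end, in the units of the state.
- r.state(): the state, without advancing time (a new reading comes with each control period).
- cams.camera(name): name is "scene" or "top"; returns the picture (384x512x3 uint8, red, green, blue); there is no depth.
- cams.camera_info(name): a dict with "camera_matrix" (3x3 intrinsics, pixels), "D" ([k1, k2, p1, p2, k3] as OpenCV has them; the pictures are not rectified), "cam_to_world" (4x4, takes a point from camera to world coordinates). Camera axes: x right, y up, looking along -z (the intrinsics and any distortion apply to the point x, -y, -z); pixel columns grow to the right and rows downward; lengths in m; the calibration is good to about 2 mm. A picture is of the moment at which its call begins. camera_info takes no time and is no camera call.
- ticket.hand_in(): hands the job in, once; it reports no verdict.
The state is a dict: "time": time; "joint_positions": joint angles; "qd": joint speeds; "tau": joint torques, N m; "tcp_pos": TCP position; "ee_rot": TCP orientation; "ft_force": force on the tool from outside, world axes, zero at the start; "torque": the same for the moment, N m; "gripper_width": opening from 0.0 (shut) to 1.0 (fully open).
Only numpy, scipy, OpenCV 4.12 (cv2) and the standard library are available. Lean on these libraries where they do the work, as an engineer would, in place of code of your own. Each camera call takes 0.05 s, during which the arm holds its last target.

## Task

A rack of tubes waits in the small bench press to have its caps pressed home. First flip the yellow safety catch fully over, outwards and away from the lever; then pull the red lever bar towards the robot against its spring until the lever's red pointer lines up with the green marker on the arc, and finish while still gripping or hooking the bar and holding it there. Leave the green marker where it is set and do not disturb the bottle, the teal-lidded tip box or the orange tube rack around the press.

Things in the scene. Friction and masses are not known exactly. Their poses are not given: they have to be found in the camera images.
- press: White-grey bench press, fixed; base x -110..110, y -115..270, 15 mm thick. Origin on the work surface under the lever's pivot; x away from the robot (within 0.3 rad), y left, z up. Pivot axis along press y at z 70. Grey housing below it: x +-65, y +-42, top z 80. Pressing station with tube rack at y 125..265, 220 mm high; its plate comes down as the lever is pulled. (All in press frame, mm.)
- lever_bar (a point): Middle of the lever's red cross bar: 18 mm round bar along press y, 100 mm free between two flat arms (10 mm thick, at press y -55 and 55). 160 mm from the pivot axis; at rest at press x 55, z 220, swinging towards -x when pulled. Free space below it down to the housing. Pinch from above (fingers closing along press x) or hook from behind.
- lever (a joint): Lever angle, rad: 0 at rest (leaning 0.35 rad away from the robot), grows as the bar is pulled towards the robot (upright at 0.35); stop at 1.3. A spring always pulls it back to 0: about 5 N at the bar at 0, 11 N at 1.0. With the catch closed it is blocked at about 0.06 rad.
- lever_pointer (a point): Tip of the red pointer on the lever's left arm, 117.5 mm from the pivot axis, at press y = 71 mm; it moves along the arc as the lever is pulled.
- marker_point (a point): Point on the pointer's path level with the green marker (117.5 mm from the pivot axis, press y 71); lever_pointer coincides with it when the lever is at the mark. The marker is a green tab, 8 mm along the arc, 22 mm wide (y), 18 mm tall, on the rim of the aluminium arc left of the lever.
- marker (a joint): Angle of the green marker in rad, on the same scale as joint lever (the target for the lever); between 0.65 and 1.05, different each time. It is stiff to turn and must not be moved.
- catch (a joint): Safety catch angle, rad: 0 closed (upright, its block in front of the lever's right arm; starts at 0 to 0.12), grows as it is flipped outwards to the right (top moves to press -y, then down); stop at 1.5, almost level. Light friction (about 1 N); stays where it is left.
- catch_block (a point): Middle of the inner face (40 mm along x, 30 mm tall, facing press +y when closed) of the yellow catch block, which is 42 mm deep. Closed: press x -9, y -49, z 132, i.e. 42 mm left of and 41 mm above the hinge. Push it towards press -y to flip the catch; the space left of it between the arms, above the housing, is free.
- catch_tip (a point): Top end of the catch's yellow stem, 82 mm above the hinge when closed. The stem is a plate 8 mm thick (press y) and 34 mm wide (x) and stands 26 mm proud above the block; it can also be pinched.
- catch_hinge (a point): The catch's hinge axis, along the press's x, on a grey bracket on the press's right side at press x = -8, y = -91, z = 91 mm.
- bottle: Bystander: clear plastic bottle with white cap, 60 mm in diameter, 130 mm tall, standing to the right of the press; origin at the centre of its underside.
- tip_box: Bystander: clear box with teal lid, about 84 x 119 x 66 mm, standing between the robot and the pressing station; origin at the centre of its underside.
- tube_rack: Bystander: orange tube rack, 80 x 110 x 45 mm, standing right of the press on the far side; origin at the centre of its underside.

How it is judged:
By the outcome, as a careful person would: the job done as asked, in the order asked, and still so for the second after the job is handed in, while the arm keeps its last pose, push and grip.
It also fails if it takes over 45 s, if anything falls off the work surface, if the arm or the gripper's body presses on something with over 40 N, if the wrist force passes 120 N, or if a joint passes its speed limit or range.

## Working session

There is one attempt and no reset: what is moved stays moved. The work goes in short steps, Python scripts to look and compute and a shell command to move; the robot and the scene stay as the last step left them, time stands still between calls to the robot, and variables do not carry over. Pictures are saved under pics/ and viewed, and the job is handed in when it is done.

```bash
ls; mkdir -p pics
python3 - <<'E'
from plant import r,cams
import cv2
print(r.state(), r.tcp_to_grasp)
for n in ("scene","top"):
    i=cams.camera_info(n); print(n,i)
    cv2.imwrite(f"pics/{n}0.png",cams.camera(n)[:,:,::-1])
E
```

```text
pics
{'time': 0.0, 'joint_positions': array([ 1.11118978,  0.38387436,  0.04381022,  1.59959289, -0.01787148,
        1.16119004, -0.04987293]), 'qd': array([-3.44614284e-04,  2.61303170e-03, -2.89873857e-04, -2.46725079e-03,
       -5.91119516e-04,  3.96838160e-05,  4.25607054e-04]), 'tau': array([ 2.64271830e-04, -4.33461535e+01,  1.02425504e+00, -2.49508685e+01,
        1.04795155e-02,  1.14408290e-02,  2.16353988e-05]), 'tcp_pos': array([ 0.22973984, -0.60702842,  0.2298526 ]), 'ee_rot': array([ 8.22828310e-01, -5.68288471e-01, -1.14371074e-03, -6.91216532e-04]), 'ft_force': array([-0.18709568,  0.00233594,  0.46205109]), 'torque': array([ 0.05483297, -0.02203398,  0.01576158]), 'gripper_width': 1.0027711441797416} 0.0187
scene {'camera_matrix': array([[402.08162833,   0.        , 249.24873321],
       [  0.        , 402.08162833, 188.39422007],
       [  0.        ,   0.        ,   1.        ]]), 'D': array([0.03312576, 0.        , 0.        , 0.        , 0.        ]), 'cam_to_world': array([[ 0.20053022, -0.73808223,  0.6442222 ,  1.27895523],
       [ 0.97954226,  0.16237743, -0.11887191, -0.16983688],
       [-0.0168699 ,  0.65488028,  0.75554432,  0.98220061],
       [ 0.        ,  0.        ,  0.        ,  1.        ]])}
top {'camera_matrix': array([[477.73610939,   0.        , 261.59907728],
       [  0.        , 477.73610939, 201.04609037],
       [  0.        ,   0.        ,   1.        ]]), 'D': array([-0.18631988,  0.        ,  0.        ,  0.        ,  0.        ]), 'cam_to_world': array([[-2.77696913e-02,  9.88790482e-01, -1.46704554e-01,
         3.90328415e-01],
       [-9.99614289e-01, -2.75192435e-02,  3.73685838e-03,
        -4.27583810e-02],
       [-3.42228329e-04,  1.46751740e-01,  9.89173296e-01,
         1.33682281e+00],
       [ 0.00000000e+00,  0.00000000e+00,  0.00000000e+00,
         1.00000000e+00]])}
```

View pics/scene0.png

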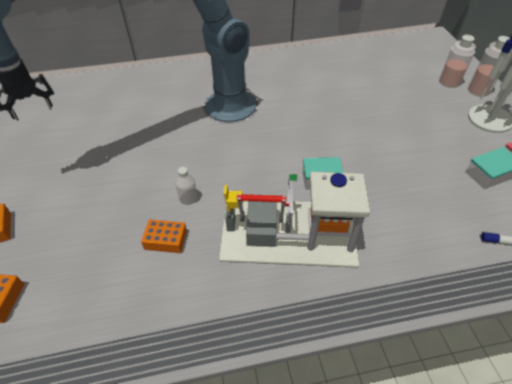

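View pics/top0.png

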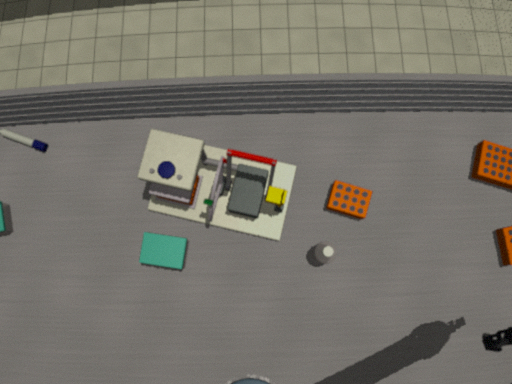

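```bash
cat > h.py <<'E'
import numpy as np, cv2
from plant import cams
I={n:cams.camera_info(n) for n in ("scene","top")}
def ray(n,u,v):
    i=I[n]; p=cv2.undistortPoints(np.array([[[u,v]]],float),i["camera_matrix"],i["D"])[0,0]
    T=i["cam_to_world"]; d=T[:3,:3]@np.array([p[0],-p[1],-1]); return T[:3,3],d/np.linalg.norm(d)
def onz(n,u,v,z):
    o,d=ray(n,u,v); return o+d*(z-o[2])/d[2]
def tri(a,b):
    o1,d1=ray("scene",*a); o2,d2=ray("top",*b)
    s=np.linalg.lstsq(np.c_[d1,-d2],o2-o1,rcond=None)[0]
    p,q=o1+s[0]*d1,o2+s[1]*d2; return (p+q)/2,np.linalg.norm(p-q)
def proj(n,P):
    i=I[n]; T=np.linalg.inv(i["cam_to_world"]); P=np.atleast_2d(P)
    c=P@T[:3,:3].T+T[:3,3]; c=c*[1,-1,-1]
    return cv2.projectPoints(c,np.zeros(3),np.zeros(3),i["camera_matrix"],i["D"])[0][:,0]
def masks(im):
    h=cv2.cvtColor(im,cv2.COLOR_RGB2HSV); H,S,V=cv2.split(h)
    return dict(red=((H<4)|(H>174))&(S>170)&(V>70), yellow=(H>22)&(H<35)&(S>150)&(V>80), green=(H>50)&(H<78)&(S>120)&(V>40))
def blobs(n,im,minA=6):
    for k,m in masks(im).items():
        c,l,s,ce=cv2.connectedComponentsWithStats(m.astype(np.uint8))
        for j in range(1,c):
            if s[j,4]>=minA: print(n,k,s[j],ce[j].round(1))
E
python3 - <<'E'
from h import *
for n,(x,y,w,h) in dict(scene=(205,155,170,120),top=(130,120,180,130)).items():
    im=cv2.imread(f"pics/{n}0.png"); blobs(n,im[:,:,::-1].copy())
    cv2.imwrite(f"pics/{n}0z.png",cv2.resize(im[y:y+h,x:x+w],None,fx=4.4,fy=4.4,interpolation=cv2.INTER_CUBIC))
E
```

```text
scene red [238 195  45   7 220] [261.  197.8]
scene yellow [224 185  18  26 232] [230.9 197.8]
scene green [290 175   6   5  28] [292.7 177. ]
top red [228 150  48  16 252] [251.4 156.7]
top red [223 159   3   4   8] [224.1 160.5]
top yellow [265 186  22  19 301] [275.5 195.4]
top green [205 200   8   5  29] [208.4 201.7]
```

View pics/scene0z.png

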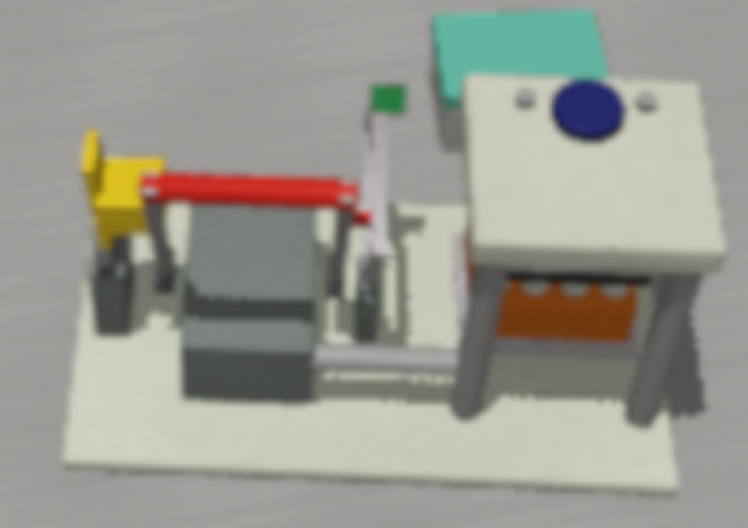

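View pics/top0z.png

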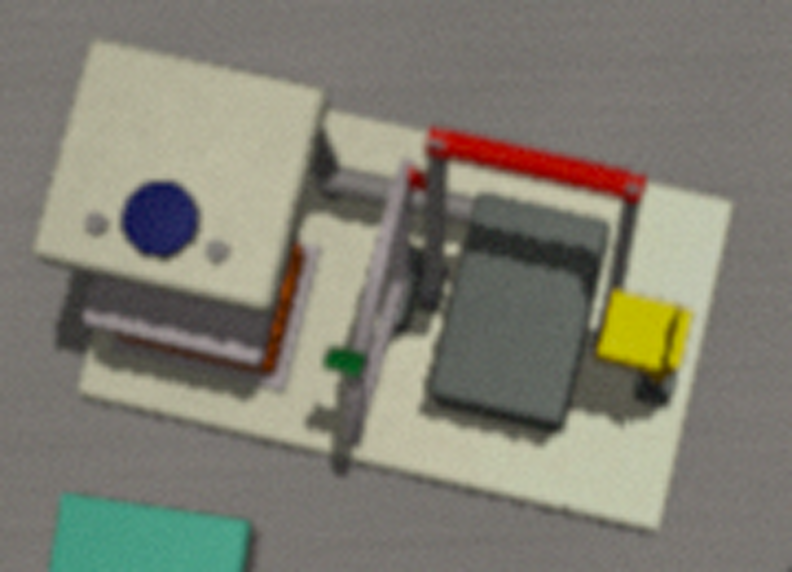

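Run:
```python
from h import *
np.set_printoptions(precision=4,suppress=True)
bar,e=tri((261,197.8),(251.4,156.7)); print("bar",bar,e)
mk,e=tri((292.7,177),(208.4,201.7)); print("mark",mk,e)
for nm,a,b in [("barL",(205+352/4.4,155+193/4.4),(130+434/4.4,120+143/4.4)),("barR",(205+145/4.4,155+186/4.4),(130+638/4.4,120+187/4.4)),("ptr",(205+366/4.4,155+219/4.4),(130+412/4.4,120+179/4.4)),("stemtop",(205+92/4.4,155+135/4.4),(130+683/4.4,120+330/4.4))]:
    print(nm,*tri(a,b))
NR=onz("top",279.5,240,.015);NL=onz("top",148.2,209.3,.015);FR=onz("top",296.4,166.1,.015)
FR2=onz("scene",219.8,260.2,.015);FL2=onz("scene",358.9,265.7,.015)
print(NR,NL,FR,FR2,FL2,np.linalg.norm(NR-NL),np.linalg.norm(NR-FR),np.linalg.norm(FR2-FL2))
yaws=[np.arctan2(*(-(NL-NR)[:1]),(NL-NR)[1]),np.arctan2((FR-NR)[1],(FR-NR)[0]),np.arctan2(-(FL2-FR2)[0],(FL2-FR2)[1])]
print("yaws",yaws)
yaw=np.mean(yaws);c,s=np.cos(yaw),np.sin(yaw);R=np.array([[c,-s,0],[s,c,0],[0,0,1]])
loc=lambda x,y,z:R@np.array([x,y,z])/1000
for P,l in((NR,(-110,-115,15)),(NL,(-110,270,15)),(FR,(110,-115,15)),(FR2,(110,-115,15)),(FL2,(110,270,15)),(bar,(55,0,220))): print("origin",P-loc(*l))
```

```text
bar [ 0.6643 -0.0265  0.2187] 0.002153518824861362
mark [0.5662 0.0846 0.1638] 0.0010033154362389385
barL [0.6775 0.0296 0.2154] 0.0006487874355045378
barR [ 0.649  -0.0822  0.217 ] 0.0008044692730710546
ptr [0.6668 0.044  0.1754] 0.001425130756342772
stemtop [ 0.5749 -0.104   0.1833] 0.0027300460101623947
[ 0.476  -0.0943  0.015 ] [0.5717 0.2726 0.015 ] [ 0.6837 -0.1491  0.015 ] [ 0.6936 -0.1496  0.015 ] [0.7893 0.2167 0.015 ] 0.37915498138150777 0.21477403812814153 0.37857612639929006
yaws [np.float64(-0.25517473182811645), np.float64(-0.2582395477379783), np.float64(-0.2556352370700558)]
origin [ 0.6116 -0.0109 -0.    ]
origin [ 0.6097 -0.0164 -0.    ]
origin [ 0.6064 -0.01   -0.    ]
origin [ 0.6163 -0.0104  0.    ]
origin [ 0.6144 -0.0166  0.    ]
origin [ 0.6111 -0.0126 -0.0013]
```

```bash
cat >> h.py <<'E'
yaw=-0.256;_c,_s=np.cos(yaw),np.sin(yaw);R=np.array([[_c,-_s,0],[_s,_c,0],[0,0,1]]);O=np.array([.6115,-.0128,0])
def W(x,y,z): return O+R@np.array([x,y,z])/1000
def L(p): return R.T@(np.asarray(p)-O)*1000
def ang(p):
    l=L(p); return .35+np.arctan2(-l[0],l[2]-70), np.hypot(l[0],l[2]-70)
E
python3 - <<'E'
from h import *
np.set_printoptions(precision=4,suppress=True)
P=dict(bar=(.6643,-.0265,.2187),barL=(.6775,.0296,.2154),barR=(.649,-.0822,.217),mk=(.5662,.0846,.1638),ptr=(.6668,.044,.1754),stem=(.5749,-.104,.1833))
for k,p in P.items(): print(k,L(p).round(1),ang(p))
# predicted marker images for various angles & radius
for a in (.65,.75,.8,.85,.9,.95,1.05):
    q=[W(-rr*np.sin(a-.35),71,70+rr*np.cos(a-.35)) for rr in (117.5,)]
    print(a,proj("scene",q)[0],proj("top",q)[0])
print(proj("scene",[W(-9,-49,132),W(-8,-91,173),W(-8,-91,91)]),proj("top",[W(-9,-49,132),W(-8,-91,173)]))
for nm,uv,z in(("bottlecap",(325,250),.13),):
    print(nm,onz("top",*uv,z),L(onz("top",*uv,z)))
for uv,z in(((143,233),.066),((187,239),.066),((333,182),.045),((371,193),.045)): print(L(onz("top",*uv,z)))
E
```

```text
bar [ 54.5   0.1 218.7] (np.float64(-0.0015927594949995405), np.float64(158.38941415521253))
barL [ 53.1  57.7 215.4] (np.float64(-0.00022893299425186253), np.float64(154.7970826584001))
barR [ 53.9 -57.6 217. ] (np.float64(-0.0011501810744414809), np.float64(156.55323919630763))
mk [-68.5  82.8 163.8] (np.float64(0.9806656569764706), np.float64(116.14155070132925))
ptr [ 39.1  69.  175.4] (np.float64(-0.005358532366261715), np.float64(112.42405169392302))
stem [-12.3 -97.5 183.3] (np.float64(0.4582617692108827), np.float64(113.96723069217026))
0.65 [289.097  181.5036] [215.7345 188.4876]
0.75 [288.9666 179.4532] [214.8151 193.0703]
0.8 [288.8943 178.5893] [214.3896 195.3168]
0.85 [288.8175 177.834 ] [213.9887 197.5237]
0.9 [288.7366 177.1881] [213.6136 199.6842]
0.95 [288.6519 176.6514] [213.2652 201.7916]
1.05 [288.4719 175.9051] [212.6522 205.822 ]
[[244.0864 199.5093]
 [227.8989 189.537 ]
 [229.558  208.5584]] [[265.5174 192.6661]
 [282.3066 193.3505]]
bottlecap [ 0.4398 -0.2041  0.13  ] [-117.7036 -228.5487  130.    ]
[-180.0308  249.927    66.    ]
[-167.8524  129.145    66.    ]
[  76.625  -221.2766   45.    ]
[  70.6377 -331.0817   45.    ]
```

```bash
python3 -m creep '{"delta_pos":[[0,0,-0.01],[0,0,-0.01],[0,0,-0.01],[0,0,-0.01],[0,0,-0.01],[0,0,-0.01]],"yaw":[-9.1,-9.1,-9.1,-9.1,-9.1,-9.1]}' 1 40
cat > where.py <<'E'
from h import *
from plant import r
from scipy.spatial.transform import Rotation as Q
s=r.state(); M=Q.from_quat(s["ee_rot"]).as_matrix()
x=M[:,0]
print("t",s["time"],"press",L(s["tcp_pos"]).round(1),"yaw err deg",np.degrees(np.arctan2(x[1],x[0])-yaw).round(2),"tilt",M[:,2].round(3),"F(press)",(R.T@s["ft_force"]).round(1),"g",round(s["gripper_width"],3), "q",s["joint_positions"].round(2))
E
python3 where.py
```

```text
time: 0.85
tcp_pos: [0.2298, -0.6075, 0.2907]
ee_rot: [0.992, -0.125, -0.0, -0.001]
ft_force: [-0.2, 0.6, -0.4]
gripper_width: -0.002
t 0.85 press [-218.6 -671.9  290.7] yaw err deg 0.3 tilt [-0.001  0.001 -1.   ] F(press) [-0.3  0.5 -0.4] g -0.002 q [ 1.23  0.35 -0.1   1.52  0.04  1.28  0.87]
```

```bash
python3 -m creep '{"delta_pos":[[0.014,-0.046,0],[0.014,-0.046,0],[0.014,-0.046,0],[0.014,-0.046,0],[0.014,-0.046,0],[0.014,-0.046,0],[0.014,-0.046,0],[0.014,-0.046,0]],"yaw":[0,0,0,0,0,0,0,0]}'; python3 where.py
```

```text
time: 1.85
tcp_pos: [0.4318, -0.2787, 0.2908]
ee_rot: [0.992, -0.128, -0.0, -0.0]
ft_force: [0.6, 0.0, -0.2]
gripper_width: 0.006
t 1.85 press [-106.5 -302.7  290.8] yaw err deg -0.01 tilt [-0.001  0.    -1.   ] F(press) [ 0.5  0.2 -0.2] g 0.006 q [ 0.84  0.1  -0.37  1.83  0.04  1.22  0.21]
```

```bash
python3 -m creep '{"delta_pos":[[0.0144,-0.0463,0],[0.0144,-0.0463,0],[0.0144,-0.0463,0],[0.0144,-0.0463,0],[0.0144,-0.0463,0],[0.0144,-0.0463,0],[0,0,0]],"yaw":[0,0,0,0,0,0,0]}'; python3 where.py
python3 - <<'E'
from h import *
a=[cams.camera(n)[:,:,::-1].copy() for n in("scene","top")]
for n,im in zip(("scene","top"),a): blobs(n,im[:,:,::-1].copy())
z=[cv2.resize(im[y:y+120,x:x+130],None,fx=3,fy=3,interpolation=cv2.INTER_CUBIC) for im,(x,y) in zip(a,((205,145),(190,120)))]
cv2.imwrite("pics/p1.png",np.hstack(z))
E
```

```text
time: 2.72
tcp_pos: [0.5863, -0.027, 0.2908]
ee_rot: [0.992, -0.123, -0.0, -0.002]
ft_force: [0.2, -0.2, 0.1]
gripper_width: -0.007
t 2.725 press [-20.7 -20.1 290.8] yaw err deg 0.54 tilt [-0.     0.004 -1.   ] F(press) [ 0.3 -0.2  0.1] g -0.007 q [ 0.46  0.27 -0.57  1.66  0.15  1.26 -0.39]
scene red [238 195  45   7 238] [261.8 197.9]
scene yellow [224 185  18  26 231] [230.9 197.9]
scene green [290 175   6   5  23] [292.8 177. ]
top yellow [285 191   2   4   7] [285.4 192.3]
top green [205 200   7   5  24] [208.5 201.7]
```

View pics/p1.png

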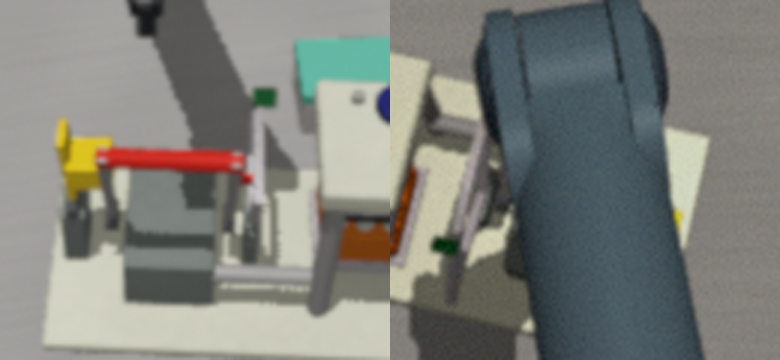

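Scene view: closed fingertips at about (254,156), over the press; catch still upright at (231,198), marker (293,177) unobstructed in both views; the arm hides the bar from the top camera. Descending inside the lever arms.

```bash
python3 - <<'E'
from h import *
from plant import r
print(proj("scene",r.state()["tcp_pos"]))
E
python3 -m creep '{"delta_pos":[[0,0.001,0.026],[0,0.001,0.026],[0,0.001,0.026],[0,0,0.026],[0,0,0.026],[0,0,0.024],[0,0,0]],"yaw":[0,0,0,0,0,0,0]}'; python3 where.py
```

```text
[[251.88344437 155.21712162]]
time: 3.7
tcp_pos: [0.5819, -0.039, 0.1348]
ee_rot: [0.992, -0.129, -0.003, 0.001]
ft_force: [0.3, 0.6, 0.2]
gripper_width: 0.001
t 3.7 press [-22.  -32.9 134.8] yaw err deg -0.19 tilt [-0.006 -0.001 -1.   ] F(press) [0.1 0.6 0.2] g 0.001 q [ 0.43  0.42 -0.53  1.82  0.25  0.98 -0.46]
```

```bash
python3 -m creep '{"delta_pos":[[0,0.008,-0.003],[0,0.008,-0.004],[0,0.008,-0.004],[0,0.008,-0.004]],"yaw":[0,0,0,0]}'; python3 where.py
```

```text
time: 4.2
tcp_pos: [0.5771, -0.0679, 0.1533]
ee_rot: [0.992, -0.128, 0.001, -0.0]
ft_force: [0.1, 1.2, -0.3]
gripper_width: 0.005
t 4.2 press [-19.3 -62.  153.3] yaw err deg -0.01 tilt [ 0.002 -0.    -1.   ] F(press) [-0.2  1.2 -0.3] g 0.005 q [ 0.49  0.39 -0.53  1.82  0.23  1.   -0.39]
```

Light contact (+y about 1 N), as expected. Continue over the top, then down.

```bash
python3 -m creep '{"delta_pos":[[0,0.008,0],[0,0.008,0],[0,0.008,0],[0,0.009,0],[0,0.008,0.004],[0,0.008,0.005],[0,0.008,0.005],[0,0.004,0.004]],"yaw":[0,0,0,0,0,0,0,0]}'; python3 where.py
```

```text
time: 5.2
tcp_pos: [0.5613, -0.1275, 0.1354]
ee_rot: [0.992, -0.129, -0.0, 0.0]
ft_force: [-5.5, 1.5, 20.9]
gripper_width: 0.0
t 5.2 press [ -19.5 -123.7  135.4] yaw err deg -0.11 tilt [-0.    -0.001 -1.   ] F(press) [-5.7  0.  20.9] g 0.0 q [ 0.57  0.4  -0.5   1.84  0.23  0.96 -0.29]
```

Run:
```python
from h import *
a=[cams.camera(n)[:,:,::-1].copy() for n in("scene","top")]
z=[cv2.resize(im[y:y+120,x:x+130],None,fx=3,fy=3,interpolation=cv2.INTER_CUBIC) for im,(x,y) in zip(a,((195,145),(190,120)))]
cv2.imwrite("pics/p2.png",np.hstack(z))
```

```text
(no output)
```

View pics/p2.png

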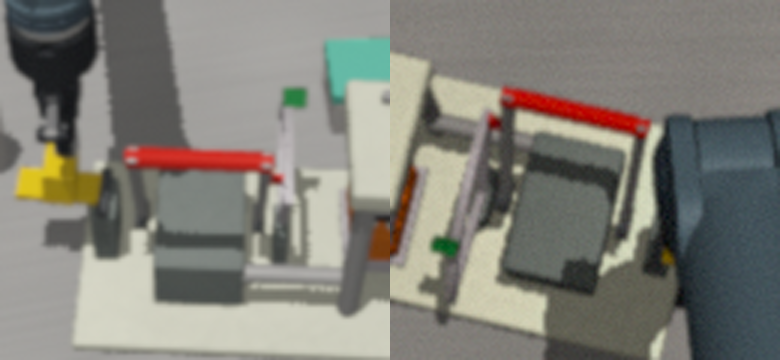

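Catch lies flat (block now horizontal at scene about (214,207)), with 21 N against its stop. Lifting off, opening, and going above the bar.

```bash
python3 -m creep '{"delta_pos":[[0,0,-0.02],[0,0,-0.04],[0,0,-0.045],[0,0,-0.045],[0.025,-0.041,0],[0.025,-0.041,0],[0.025,-0.041,0],[0,0,0]],"yaw":[0,0,0,0,0,0,0,0]}' 0 60; python3 where.py
```

```text
time: 6.3
tcp_pos: [0.6657, -0.0198, 0.2834]
ee_rot: [0.992, -0.124, -0.001, -0.003]
ft_force: [-0.4, -0.0, -0.3]
gripper_width: 0.999
t 6.3 press [ 54.2   7.  283.4] yaw err deg 0.48 tilt [-0.001  0.005 -1.   ] F(press) [-0.4 -0.1 -0.3] g 0.999 q [ 0.39  0.44 -0.57  1.47  0.23  1.3  -0.45]
```

```bash
python3 - <<'E'
from h import *
a=[cams.camera(n)[:,:,::-1].copy() for n in("scene","top")]
z=[cv2.resize(im[y:y+120,x:x+130],None,fx=3,fy=3,interpolation=cv2.INTER_CUBIC) for im,(x,y) in zip(a,((195,145),(190,120)))]
cv2.imwrite("pics/p3.png",np.hstack(z))
E
python3 where.py
```

```text
t 6.4 press [ 54.4   1.1 283.5] yaw err deg 0.1 tilt [-0.002  0.    -1.   ] F(press) [-0.6 -0.9 -0.6] g 1.0 q [ 0.39  0.43 -0.56  1.47  0.24  1.3  -0.45]
```

View pics/p3.png

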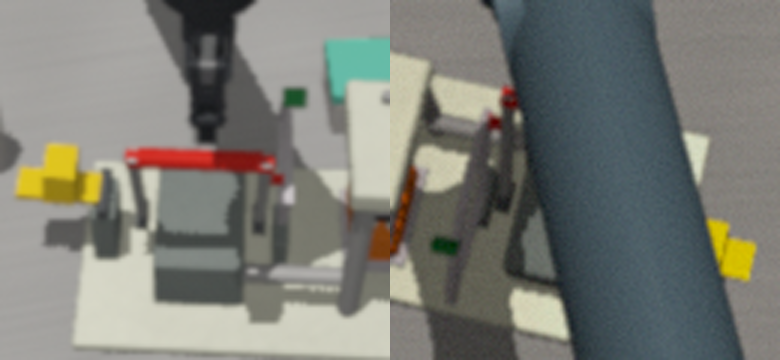

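Catch stays flat (tip in top view near (311,206)); the open gripper is centred over the bar. Descend and grip.

```bash
python3 -m creep '{"delta_pos":[[0,0,0.02],[0,0,0.02],[0,0,0.02],[0,0,0.02],[0,0,0]],"yaw":[0,0,0,0,0]}'; python3 where.py; python3 -m creep '{"delta_pos":[[0,0,0],[0,0,0],[0,0,0],[0,0,0]],"yaw":[0,0,0,0]}' 1 70; python3 where.py
```

```text
time: 7.02
tcp_pos: [0.663, -0.0266, 0.201]
ee_rot: [0.992, -0.128, -0.003, 0.0]
ft_force: [0.6, 0.4, -0.4]
gripper_width: 1.0
t 7.025 press [ 53.3  -0.3 201. ] yaw err deg 0.0 tilt [-0.006  0.    -1.   ] F(press) [ 0.5  0.6 -0.4] g 1.0 q [ 0.39  0.5  -0.55  1.56  0.27  1.16 -0.47]
time: 7.52
tcp_pos: [0.6651, -0.0261, 0.2052]
ee_rot: [0.992, -0.128, 0.0, -0.0]
ft_force: [-1.9, -0.1, 1.5]
gripper_width: 0.186
t 7.525 press [ 55.3   0.7 205.2] yaw err deg -0.01 tilt [ 0.001 -0.    -1.   ] F(press) [-1.8 -0.6  1.5] g 0.186 q [ 0.39  0.49 -0.55  1.56  0.27  1.17 -0.47]
```

```bash
python3 -m creep '{"delta_pos":[[-0.0153,0,-0.005],[-0.0157,0,-0.003],[-0.016,0,-0.0015],[-0.016,0,0],[-0.016,0,0.0015],[-0.0156,0,0.0033],[-0.0153,0,0.0047],[-0.0147,0,0.0062]],"yaw":[0,0,0,0,0,0,0,0]}'; python3 where.py
cat > look.py <<'E'
import sys
from h import *
a=[cams.camera(n)[:,:,::-1].copy() for n in("scene","top")]
for n,im in zip(("scene","top"),a): blobs(n,im[:,:,::-1].copy(),3)
z=[cv2.resize(im[y:y+80,x:x+65],None,fx=6,fy=6,interpolation=cv2.INTER_CUBIC) for im,(x,y) in zip(a,((250,150),(185,150)))]
cv2.imwrite(sys.argv[1],np.hstack(z))
E
python3 look.py pics/p4.png; python3 where.py
```

```text
time: 8.52
tcp_pos: [0.5559, 0.0031, 0.2071]
ee_rot: [0.992, -0.129, 0.015, -0.0]
ft_force: [6.5, -1.1, 13.9]
gripper_width: 0.183
t 8.525 press [-57.8   1.3 207.1] yaw err deg -0.11 tilt [ 0.029 -0.004 -1.   ] F(press) [ 6.5  0.6 13.9] g 0.183 q [ 0.45  0.27 -0.61  1.85  0.19  1.05 -0.49]
scene red [241 163  18   5  75] [250.4 165. ]
scene red [268 163  18   6  89] [275.4 165.7]
scene red [286 178   3   5  11] [286.6 180. ]
scene yellow [201 193  28  20 348] [214.4 204.2]
scene green [290 175   6   6  32] [292.7 177.2]
top yellow [281 192  31  21 420] [295.9 202.7]
top green [205 200   5   5  15] [206.8 201.9]
t 8.625 press [-61.3   1.3 205.6] yaw err deg -0.06 tilt [ 0.022 -0.003 -1.   ] F(press) [ 5.5 -1.8 14.9] g 0.182 q [ 0.45  0.27 -0.61  1.85  0.18  1.05 -0.49]
```

View pics/p4.png

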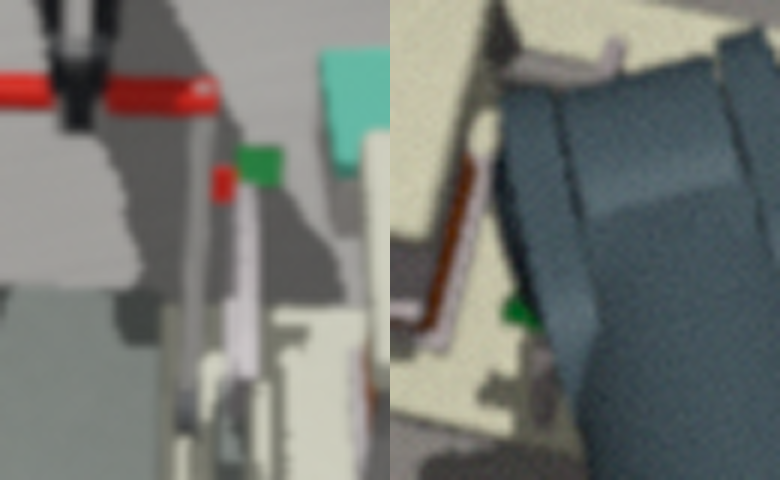

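Scene view: pointer (286.6,180) has nearly reached the marker (292.7,177), but that view hardly resolves the arc angle there, and the arm covers the pointer for the top camera. I'll ease the lever back to rest and regrip about 30 mm further right so the top camera can see pointer and marker.

```bash
python3 -m creep '{"delta_pos":[[0.0147,0,-0.0062],[0.0153,0,-0.0047],[0.0156,0,-0.0033],[0.016,0,-0.0015],[0.016,0,0],[0.016,0,0.0015],[0.0157,0,0.003],[0.0153,0,0.005]],"yaw":[0,0,0,0,0,0,0,0]}'; python3 where.py;  python3 -m creep '{"delta_pos":[[0,0,0],[0,0,0]],"yaw":[0,0]}'; python3 where.py
```

```text
time: 9.62
tcp_pos: [0.6653, -0.0262, 0.2039]
ee_rot: [0.992, -0.128, -0.0, -0.0]
ft_force: [-0.6, 0.2, 8.9]
gripper_width: 0.186
t 9.625 press [ 55.4   0.7 203.9] yaw err deg -0.0 tilt [-0.001  0.    -1.   ] F(press) [-0.6  0.1  8.9] g 0.186 q [ 0.39  0.5  -0.55  1.56  0.27  1.17 -0.47]
time: 9.88
tcp_pos: [0.665, -0.0261, 0.2041]
ee_rot: [0.992, -0.128, -0.0, -0.0]
ft_force: [-0.2, 0.4, 1.7]
gripper_width: 0.176
t 9.875 press [ 55.1   0.7 204.1] yaw err deg 0.01 tilt [-0.  0. -1.] F(press) [-0.3  0.3  1.7] g 0.176 q [ 0.39  0.5  -0.55  1.56  0.27  1.17 -0.47]
```

```bash
python3 -m creep '{"delta_pos":[[0,0,0],[0,0,0],[0,0,0],[0,0.01,0.002],[0,0.01,0.001],[0,0.01,0.001],[0,0,0],[0,0,0]],"yaw":[0,0,0,0,0,0,0,0]}' 0; python3 where.py;  python3 -m creep '{"delta_pos":[[0,0,0],[0,0,0],[0,0,0],[0,0,0]],"yaw":[0,0,0,0]}' 1 70; python3 where.py; python3 look.py pics/p5.png; python3 where.py
```

```text
time: 10.88
tcp_pos: [0.6574, -0.0552, 0.2004]
ee_rot: [0.992, -0.128, 0.0, -0.0]
ft_force: [0.3, -0.2, -0.2]
gripper_width: 1.002
t 10.875 press [ 55.1 -29.4 200.4] yaw err deg -0.01 tilt [ 0.  0. -1.] F(press) [ 0.3 -0.1 -0.2] g 1.002 q [ 0.43  0.49 -0.55  1.58  0.27  1.15 -0.43]
time: 11.38
tcp_pos: [0.6574, -0.0551, 0.2005]
ee_rot: [0.992, -0.128, 0.0, -0.0]
ft_force: [-1.5, -0.9, 1.2]
gripper_width: 0.184
t 11.375 press [ 55.1 -29.3 200.5] yaw err deg 0.0 tilt [ 0.  0. -1.] F(press) [-1.2 -1.2  1.2] g 0.184 q [ 0.43  0.49 -0.54  1.58  0.27  1.15 -0.43]
scene red [254 195  29   7 171] [267.7 198.2]
scene red [238 196   4   1   4] [239.5 196. ]
scene red [286 204   2   2   4] [286.5 204.5]
scene yellow [201 193  28  20 347] [214.4 204.2]
scene green [290 175   6   5  28] [292.7 177. ]
top red [228 150  21   9 101] [238.  153.7]
top red [223 159   3   3   6] [223.8 160.2]
top green [205 200   8   5  29] [208.4 201.7]
t 11.475 press [ 55.1 -29.3 200.5] yaw err deg -0.0 tilt [ 0.  0. -1.] F(press) [-0.7  0.6  1.6] g 0.192 q [ 0.43  0.49 -0.54  1.58  0.27  1.15 -0.43]
```

View pics/p5.png

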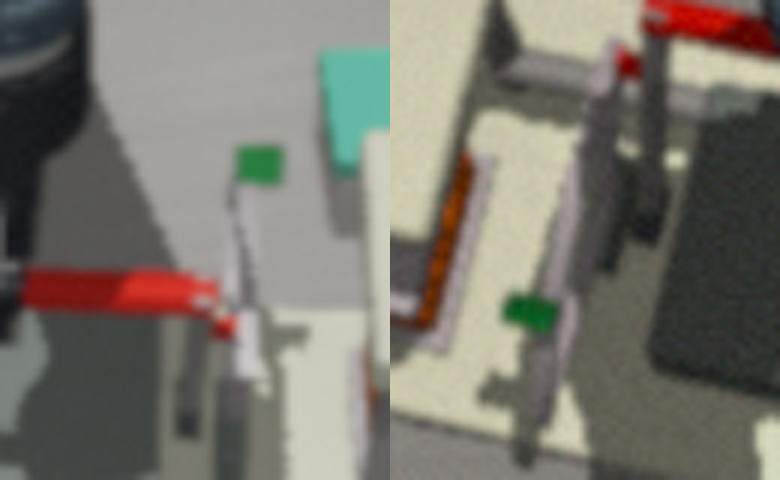

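Grip is centred now (no lift on closing), marker unchanged at top (208.4,201.7), pointer visible at (223.8,160.2). Pulling again.

```bash
python3 -m creep '{"delta_pos":[[-0.0153,0,-0.005],[-0.0157,0,-0.003],[-0.016,0,-0.0015],[-0.016,0,0],[-0.016,0,0.0015],[-0.0156,0,0.0033],[-0.0153,0,0.0047],[-0.0147,0,0.0062]],"yaw":[0,0,0,0,0,0,0,0]}'; python3 where.py; python3 -m creep '{"delta_pos":[[-0.007,0,0.0038],[-0.007,0,0.004],[0,0,0]],"yaw":[0,0,0]}';python3 where.py; python3 look.py pics/p6.png; python3 where.py
```

```text
time: 12.48
tcp_pos: [0.5486, -0.026, 0.2028]
ee_rot: [0.992, -0.128, 0.015, 0.0]
ft_force: [12.2, -3.6, 2.9]
gripper_width: 0.184
t 12.475 press [-57.5 -28.7 202.8] yaw err deg -0.08 tilt [ 0.029 -0.004 -1.   ] F(press) [12.7 -0.4  2.9] g 0.184 q [ 0.5   0.26 -0.6   1.87  0.18  1.04 -0.43]
time: 12.85
tcp_pos: [0.532, -0.0215, 0.1937]
ee_rot: [0.992, -0.128, 0.011, 0.0]
ft_force: [3.5, -2.3, 16.4]
gripper_width: 0.187
t 12.85 press [-74.7 -28.6 193.7] yaw err deg -0.05 tilt [ 0.021 -0.003 -1.   ] F(press) [ 4.  -1.3 16.4] g 0.187 q [ 0.5   0.24 -0.61  1.91  0.17  1.02 -0.43]
scene red [242 160   5   5  18] [244.4 162.4]
scene red [256 160  29   6 143] [269.5 162.8]
scene red [286 177   3   4   9] [286.7 178.7]
scene yellow [201 193  28  20 348] [214.4 204.2]
scene green [290 175   6   5  27] [292.8 177. ]
top red [214 197   4   3  10] [215.2 197.9]
top red [214 202   7   6  21] [217.4 205.2]
top yellow [281 192  31  22 422] [296.  202.7]
top green [205 200   8   5  30] [208.5 201.7]
t 12.95 press [-74.6 -28.6 193.8] yaw err deg -0.06 tilt [ 0.021 -0.003 -1.   ] F(press) [ 3.1 -1.3 17. ] g 0.183 q [ 0.5   0.24 -0.61  1.91  0.17  1.02 -0.43]
```

View pics/p6.png

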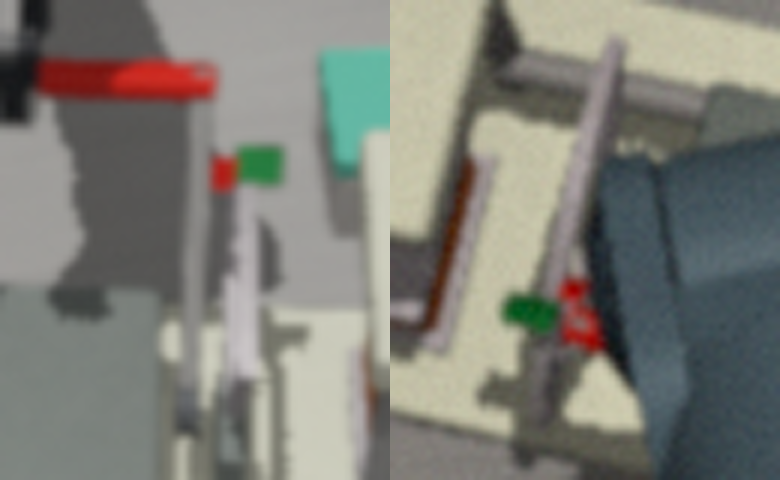

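```bash
cat > angs.py <<'E'
from h import *
def cyl(n,u,v,rad):
    o,d=ray(n,u,v); o=L(o); d=R.T@d
    A=np.array([o[0],o[2]-70]);B=np.array([d[0],d[2]])
    s=min(np.roots([B@B,2*A@B,A@A-rad**2]).real); p=o+s*d
    return .35+np.arctan2(-p[0],p[2]-70),p.round(1)
def ply(n,u,v,y):
    o,d=ray(n,u,v); o=L(o); d=R.T@d; p=o+d*(y-o[1])/d[1]
    return .35+np.arctan2(-p[0],p[2]-70),p.round(1)
if __name__=="__main__":
    print("marker cyl",cyl("top",208.4,201.7,117.5)); 
    print("ptr rest",cyl("top",223.8,160.3,113)); print("ptr now",cyl("top",215.2,197.9,113))
    print(tri((286.7,178.7),(215.2,197.9)),ang(tri((286.7,178.7),(215.2,197.9))[0]))
    print(tri((292.75,177),(208.4,201.7)),ang(tri((292.75,177),(208.4,201.7))[0]))
    print("bar ang from tcp", np.array([-74.65,193.8+18.7]))
E
python3 angs.py
```

```text
marker cyl (np.float64(0.9741989026260979), array([-68.7,  83.1, 165.3]))
ptr rest (np.float64(-0.012938912521352708), array([ 40.1,  69.5, 175.6]))
ptr now (np.float64(0.8678084976252879), array([-55.9,  68.5, 168.2]))
(array([0.57417006, 0.06606501, 0.16993554]), np.float64(0.0028309890789048717)) (np.float64(0.861395227269426), np.float64(114.59676255859057))
(array([0.5662442 , 0.08471468, 0.16380976]), np.float64(0.0008673168607816399)) (np.float64(0.9805207113829807), np.float64(116.14133953697588))
bar ang from tcp [-74.65 212.5 ]
```

Pointer reads about 0.87 and marker about 0.975 (top view: pointer (215.2,197.9), marker (208.4,201.7)). Going on by about 0.08.

```bash
python3 -m creep '{"delta_pos":[[-0.0055,0,0.0022],[-0.0055,0,0.0025],[0,0,0],[0,0,0]],"yaw":[0,0,0,0]}';python3 where.py; python3 look.py pics/p7.png; python3 where.py
```

```text
time: 13.45
tcp_pos: [0.5225, -0.019, 0.1887]
ee_rot: [0.992, -0.128, 0.012, -0.0]
ft_force: [5.3, -2.4, 12.8]
gripper_width: 0.183
t 13.45 press [-84.6 -28.5 188.7] yaw err deg -0.08 tilt [ 0.023 -0.003 -1.   ] F(press) [ 5.7 -1.  12.8] g 0.183 q [ 0.51  0.23 -0.61  1.94  0.16  1.   -0.43]
scene red [242 159   6   5  18] [244.9 161.3]
scene red [256 159  29   6 144] [269.6 161.7]
scene red [286 176   2   4   8] [286.5 177.5]
scene yellow [201 193  28  20 348] [214.4 204.2]
scene green [290 175   6   5  28] [292.7 177. ]
top red [213 200   4   3  10] [214.8 201.1]
top red [213 210   6   2  10] [215.9 210.4]
top yellow [281 192  31  21 423] [295.9 202.7]
top green [205 200   7   5  28] [208.3 201.7]
t 13.55 press [-84.6 -28.5 188.7] yaw err deg -0.08 tilt [ 0.023 -0.003 -1.   ] F(press) [ 5.7 -0.4 14. ] g 0.185 q [ 0.51  0.23 -0.61  1.94  0.16  1.   -0.43]
```

View pics/p7.png

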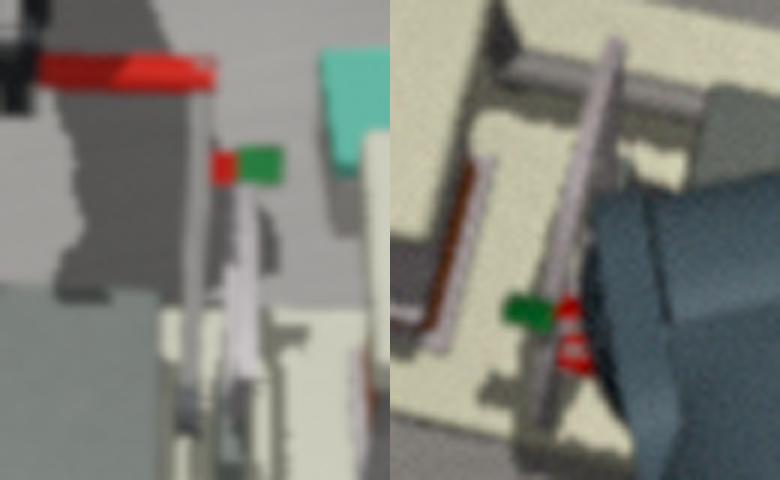

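Run:
```python
from angs import *
for rad in(113,115,117.5): print(rad,"ptr",cyl("top",214.8,201.1,rad),"mk",cyl("top",208.4,201.7,rad)[0])
p=tri((286.5,177.5),(214.8,201.1));print(p[1],ang(p[0]))
print("tcp-based",.35+np.arctan2(84.6+.4,188.7+18.7-70))
for th in (.93,.95,.97,.98,1.0): print(th,[proj("top",W(-rr*np.sin(th-.35),yy,70+rr*np.cos(th-.35)))[0].round(1) for rr,yy in((113,69),(116,83))])
```

```text
113 ptr (np.float64(0.9454613530958216), array([-63.4,  68.1, 163.6])) mk 0.9964670492174307
115 ptr (np.float64(0.9365557401353911), array([-63.7,  67.9, 165.8])) mk 0.9863198495819344
117.5 ptr (np.float64(0.9259024170916944), array([-64. ,  67.5, 168.5])) mk 0.9741989026260979
0.0026378199040246846 (np.float64(0.933360944991991), np.float64(115.58006038551514))
tcp-based 0.9040067744784592
0.93 [array([214.6, 200.4]), array([208.9, 199.6])]
0.95 [array([214.4, 201.2]), array([208.7, 200.5])]
0.97 [array([214.3, 202. ]), array([208.6, 201.3])]
0.98 [array([214.2, 202.4]), array([208.5, 201.7])]
1.0 [array([214.1, 203.2]), array([208.4, 202.5])]
```

Run:
```python
from angs import *
p=tri((284.7,160.5),(214.2,208.3));print(p,L(p[0]),ang(p[0]))
for th in (.88,.91,.94,.97): print(th,[proj(n,W(-160*np.sin(th-.35),57,70+160*np.cos(th-.35)))[0].round(1) for n in("top","scene")], proj("scene",W(-160*np.sin(th-.35),20,70+160*np.cos(th-.35)))[0].round(1),proj("scene",W(-114*np.sin(th-.35),69,70+114*np.cos(th-.35)))[0].round(1))
a=cams.camera("top")[:,:,::-1]
cv2.imwrite("pics/p8.png",cv2.resize(a[185:225,195:235],None,fx=14,fy=14,interpolation=cv2.INTER_NEAREST))
```

```text
(array([0.54306353, 0.06584662, 0.20946755]), np.float64(0.0012487978132887053)) [-86.12050702  58.75457552 209.4675532 ] (np.float64(0.9031841983900802), np.float64(163.91442928236614))
0.88 [array([215.8, 206.5]), array([284.3, 162.2])] [270.5 161.8] [288.  178.6]
0.91 [array([215.4, 208.3]), array([284.2, 161.8])] [270.5 161.4] [287.9 178.3]
0.94 [array([215.1, 210. ]), array([284.2, 161.4])] [270.5 161. ] [287.9 178. ]
0.97 [array([214.9, 211.8]), array([284.1, 161.1])] [270.5 160.7] [287.8 177.7]
```

View pics/p8.png

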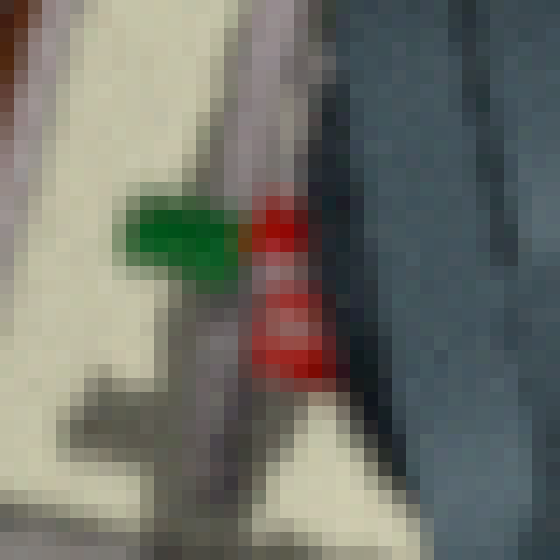

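```bash
cat > soft.py <<'E'
from angs import *
def soft(im,box,k):
    x0,x1,y0,y1=box; c=im[y0:y1,x0:x1].astype(float); r,g,b=c[...,0],c[...,1],c[...,2]
    w=np.clip((r-np.maximum(g,b)) if k=="red" else (g-np.maximum(r,b)),0,None); w[w<0.25*w.max()]=0
    yy,xx=np.mgrid[y0:y1,x0:x1]; return (w*xx).sum()/w.sum(),(w*yy).sum()/w.sum()
E
python3 - <<'E'
from soft import *
im0=cv2.imread("pics/top0.png")[:,:,::-1]
p0=soft(im0,(220,226,156,166),"red"); m0=soft(im0,(200,213,196,208),"green")
im=cams.camera("top"); p=soft(im,(211,219,196,204),"red"); m=soft(im,(200,213,196,208),"green")
print(p0,m0,p,m)
for rp in (111,113,114.5,116): print(rp,"rest",cyl("top",*p0,rp)[0],"now",cyl("top",*p,rp)[0])
for rm in (114,116,117.5,119): print(rm,cyl("top",*m0,rm),cyl("top",*m,rm)[0])
E
```

```text
(np.float64(223.72203098106712), np.float64(159.99397590361446)) (np.float64(207.94595985589294), np.float64(201.76839938239834)) (np.float64(214.3235843186061), np.float64(201.1014312383323)) (np.float64(207.68963730569948), np.float64(201.76476683937824))
111 rest -0.0322017497263814 now 0.9574913928346757
113 rest -0.020347672962090724 now 0.94815460540843
114.5 rest -0.01178646870635075 now 0.9413943095856939
116 rest -0.0034917671977186537 now 0.9348311184939231
114 (np.float64(0.9956204365389116), array([-68.6,  84.8, 161.1])) 0.9969978791738835
116 (np.float64(0.9855717071703453), array([-68.9,  84.4, 163.3])) 0.986914909999189
117.5 (np.float64(0.9782958111417316), array([-69.1,  84.2, 165.1])) 0.979614468178996
119 (np.float64(0.9712318426993438), array([-69.3,  84. , 166.8])) 0.9725268610157539
```

```bash
python3 -m creep '{"delta_pos":[[-0.0033,0,0.0018],[-0.0032,0,0.0018],[0,0,0],[0,0,0]],"yaw":[0,0,0,0]}';python3 where.py
python3 - <<'E'
from soft import *
im=cams.camera("top"); p=soft(im,(211,219,197,206),"red"); m=soft(im,(200,213,196,208),"green")
print(p,m)
for rp in (114.5,116,117.5): print(rp,"ptr",cyl("top",*p,rp)[0],"mk",cyl("top",*m,rp)[0])
cv2.imwrite("pics/p9.png",cv2.resize(im[185:225,195:235,::-1],None,fx=14,fy=14,interpolation=cv2.INTER_NEAREST))
cv2.imwrite("pics/p9s.png",cv2.resize(cams.camera("scene")[145:265,195:325,::-1],None,fx=5,fy=5,interpolation=cv2.INTER_CUBIC))
E
```

```text
time: 14.15
tcp_pos: [0.5184, -0.0179, 0.1859]
ee_rot: [0.992, -0.128, 0.014, -0.0]
ft_force: [7.2, -2.4, 12.9]
gripper_width: 0.186
t 14.15 press [-88.7 -28.5 185.9] yaw err deg -0.09 tilt [ 0.028 -0.003 -1.   ] F(press) [ 7.6 -0.5 12.9] g 0.186 q [ 0.51  0.22 -0.61  1.95  0.16  0.99 -0.44]
(np.float64(213.73736702127658), np.float64(202.52992021276594)) (np.float64(207.66419098143237), np.float64(201.71246684350132))
114.5 ptr 0.9789113126867556 mk 0.9933000012471457
116 ptr 0.9716747356620722 mk 0.9857976104739556
117.5 ptr 0.9646505921181014 mk 0.9785175889399994
```

View pics/p9.png

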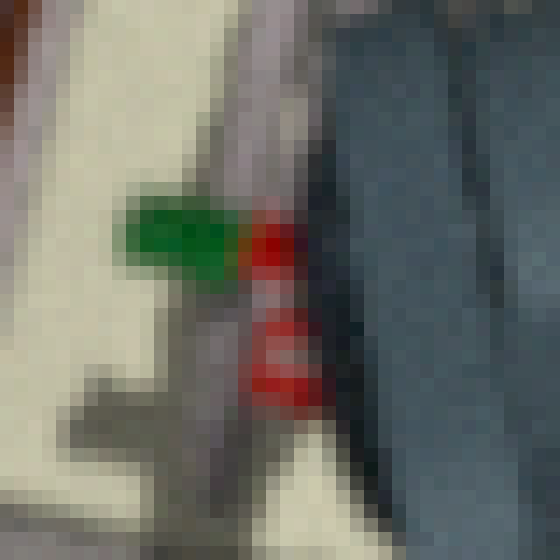

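View pics/p9s.png

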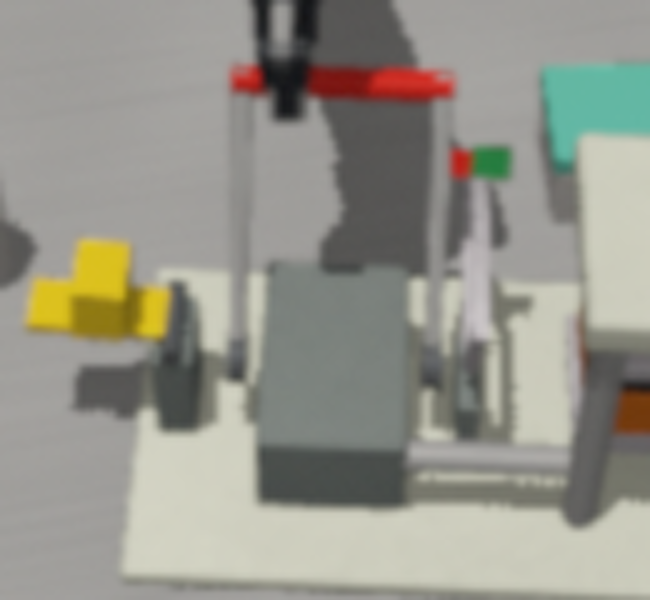

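Scene view: pointer and marker now abut; catch flat. Top view: pointer (213.7,202.5) is short of the marker by about 0.014 rad by ray; a small further nudge.

```bash
python3 -m creep '{"delta_pos":[[-0.0027,0,0.0014],[0,0,0],[0,0,0],[0,0,0]],"yaw":[0,0,0,0]}';python3 where.py
python3 - <<'E'
from soft import *
im=cams.camera("top")
P=[];M=[]
for k in range(4):
    im=cams.camera("top") ; P.append(soft(im,(211,219,197,206),"red")); M.append(soft(im,(200,213,196,208),"green"))
p=np.mean(P,0);m=np.mean(M,0);print(p,m,np.std(P,0))
for rp in (114.5,116,117.5): print(rp,"ptr",cyl("top",*p,rp)[0],"mk",cyl("top",*m,rp)[0])
cv2.imwrite("pics/p10.png",cv2.resize(im[185:225,195:235,::-1],None,fx=14,fy=14,interpolation=cv2.INTER_NEAREST))
blobs("top",im); blobs("scene",cams.camera("scene"))
E
python3 where.py
```

```text
time: 14.75
tcp_pos: [0.517, -0.0175, 0.1848]
ee_rot: [0.992, -0.128, 0.015, -0.0]
ft_force: [9.1, -4.0, 12.4]
gripper_width: 0.185
t 14.75 press [-90.3 -28.4 184.8] yaw err deg -0.09 tilt [ 0.031 -0.004 -1.   ] F(press) [ 9.8 -1.6 12.4] g 0.185 q [ 0.51  0.22 -0.61  1.96  0.16  0.98 -0.44]
[213.61415103 202.97010245] [207.62979923 201.65588693] [0.02314143 0.05187579]
114.5 ptr 0.9903311102676843 mk 0.9921082714087551
116 ptr 0.9828839297353484 mk 0.9846280654146596
117.5 ptr 0.9756570361940894 mk 0.9773693907812289
top red [213 202   3   3   6] [214.2 203. ]
top red [213 212   5   3   7] [214.9 213. ]
top yellow [281 192  31  21 419] [295.8 202.7]
top green [205 200   7   5  26] [208.1 201.6]
scene red [242 158   6   5  22] [245.  160.4]
scene red [257 159  28   6 139] [270.2 161.3]
scene red [286 175   2   5   9] [286.4 177.2]
scene yellow [201 193  28  20 348] [214.4 204.2]
scene green [290 175   6   5  28] [292.7 177. ]
t 15.05 press [-90.2 -28.4 184.8] yaw err deg -0.09 tilt [ 0.031 -0.004 -1.   ] F(press) [ 9.7 -3.1 12.1] g 0.182 q [ 0.51  0.22 -0.61  1.96  0.16  0.98 -0.44]
```

View pics/p10.png

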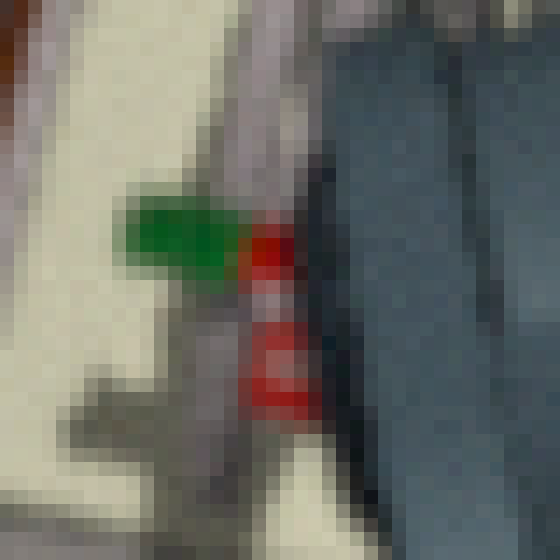

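```bash
python3 - <<'E'
from h import *
from plant import ticket
s0=cv2.imread("pics/scene0.png")[:,:,::-1]; s=cams.camera("scene")
def mk(im,k):
    H,S,V=cv2.split(cv2.cvtColor(im,cv2.COLOR_RGB2HSV))
    return {"teal":(H>75)&(H<90)&(S>90)&(V>110),"orange":(H>4)&(H<16)&(S>170)}[k]
for k,(x,y,w,h) in dict(teal=(295,150,55,50),orange=(138,215,55,40)).items():
    for im in(s0,s):
        b=mk(im.copy(),k)[y:y+h,x:x+w]; q=np.argwhere(b); print(k,q.mean(0)+[y,x],len(q))
print("bottle diff",np.abs(s0[165:207,172:200].astype(int)-s[165:207,172:200]).mean())
print(ticket.hand_in())
E
python3 where.py
```

```text
teal [165.11574953 322.05502846] 527
teal [165.08778626 322.0019084 ] 524
orange [237.10206422 164.36123853] 872
orange [237.23837209 164.26627907] 860
bottle diff 1.81859410430839
the job is handed in; nothing more can be done
None
the job is handed in; nothing more can be done
```

I flipped the catch fully over, pulled the lever to the green marker and handed in with the bar still gripped (70 N set) and held there. It took about 15 s of robot time.

**What I did:**
- **Catch:** I pushed the yellow catch outwards until it met its stop at about 21 N. It lay flat in every picture after that.
- **First pull:** I gripped the bar and pulled to about 0.75 rad. From there the arm hid the pointer from the top camera, so I eased the lever back to rest.
- **Second pull:** I gripped again 30 mm further right and pulled in small steps, comparing pointer and marker in the top view.

**Last checks:**
- **Alignment:** averaged over four top pictures, the pointer read 0.976–0.990 rad and the marker 0.977–0.992, depending on the radius assumed. At any one radius they were within about 0.002 rad.
- **Disagreement:** lever angle worked out from the arm's own position was about 0.95 rad, some 0.025 lower. I put that down to calibration error and trusted the direct comparison of pointer and marker. The scene view barely resolves the angle there; it only shows the two level and touching.
- **Surroundings:** the marker and tip box were within 0.1 pixel of the start in the scene view, and the tube rack within 0.15 pixel. The bottle's part of the picture changed by only about 2 grey levels. In the top view the marker shifted by at most 0.3 pixel, as the arm came close beside it.
- **Forces:** the largest reading in the states I checked was about 21 N.

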